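Reset the panel jig's notched stop and clamp a drawer front

ROBOT

A 7-joint arm with a two-finger parallel gripper is mounted at the origin on the work surface. World frame = base frame: x ahead of the robot, y to its left, z up, the work surface at z = 0. Lengths are in m, angles in degrees, forces in N, time in s.
With the tool pointing down it reaches from about 0.35 to 0.775 m from the base axis. Payload 3.1 kg.
Tool frame: the origin (TCP) lies midway between the tips of the shut fingers; the grasp point (between the pads) lies 19 mm behind it; z points along the fingers, y is the line along which they close (so a half turn about z gives the same grasp; the last joint's range is limited). The gripper opens to 85 mm and grips with 20 to 120 N. Pads are 22 mm wide; open, the fingers measure 114 mm over their backs; the gripper's body (76 mm by 85 mm) begins 54 mm behind the grasp point. The pads swing forward as they close: fully open they stand 13 mm farther back than shut.
Start: joints at [-67.42, 17.813, 0.802, 86.603, -0.252, 75.585, -1.558], TCP at [0.232, 0.499, 0.231] pointing down, gripper open.
Joint ranges: [-154.91, 154.91], [-16.99, 109.72], [-72.82, 74.43], [7.12, 147.25], [-82.49, 262.49], [11.32, 116.49], [-174.64, 174.64]. Speed limits (degrees/s): [159.86, 159.86, 180, 180, 180, 180, 180].

INTERFACE

Orientations are given as [roll, pitch, yaw] about the fixed x, y, z axes, in that order (R = Rz(yaw) Ry(pitch) Rx(roll)).
In Python, from station import robot gives the robot as it stands. Calls block until the motion is done:
- robot.move_to(position, orientation): joint-space move of the TCP to a pose.
- robot.line_to(position, orientation=None, velocity=0.15, f_stop=None): straight line of the TCP; orientation=None keeps the orientation; velocity is the mean speed in m/s. With f_stop (N) it stops when the force on the tool has changed by that much, and returns True; else False.
- robot.move_j(angles): joint-space move.
- robot.gripper_to(opening, force=None): opening from 0.0 (shut) to 1.0 (fully open); force is the grip in N (None keeps the last); returns when the fingers have stopped.
- robot.pause(seconds).
- robot.inverse_kinematics(position, orientation): joint angles nearest the present ones, or None.
- robot.sense(): the state.
- robot.grab_frame(name): name is "side" or "top" or "wrist"; returns (picture, depth): 384x512x3 uint8, red, green, blue; 384x512 float32, m along the optical axis (not along the pixel's ray), 0 where there is no reading.
- robot.calibration(name): a dict with "mtx" (3x3 intrinsics, pixels), "extrinsics" (4x4, takes a point from world to camera coordinates); the wrist camera has in their place "T_tool_cam" (4x4, takes a point from camera to tool coordinates, whose origin is the TCP and whose axes are the flange's). Camera axes: x right, y up, looking along -z (the intrinsics and any distortion apply to the point x, -y, -z); pixel columns grow to the right and rows downward; lengths in m; the calibration is good to about 2 mm. A picture is of the moment at which its call begins: read the wrist's pose just before it. calibration takes no time and is no camera call.
A pose or a line that the arm cannot do raises robot.PlanningError and nothing moves.
- robot.close_job(): hands the job in; it is judged then, once.
Trained networks look in the newest picture that a camera, given by its name, has taken for a name from the list of things; names that differ only in an ending like _2 or _b are one class to them, and where a whole thing is asked for, a point or a joint stands for the part that bears it (a point fixed in the world has none). Each returns a list of dicts, best first, with "p" (0 to 1); they miss things now and then, are a little off and sometimes report something else, mostly with a low value. They report only what shows in the picture. A call takes as long as a camera call.
- robot.look_for(query, camera): "point" ([column, row] in pixels, amid what is visible of it).
- robot.tip_of(query, camera): "point" ([column, row] in pixels: a listed point, or the origin of a listed thing).
The state is a dict: "time_s": time; "joint_positions": joint angles; "dq": joint speeds; "joint_torque": joint torques, N m; "tool_pos": TCP position; "eef_rot": TCP orientation; "contact_force": force on the tool from outside, world axes, zero at the start; "torque": the same for the moment, N m; "finger_gap": opening from 0.0 (shut) to 1.0 (fully open); "gripper_force": force on a finger pad.
Only numpy, scipy, OpenCV 4.12 (cv2) and the standard library are available. Lean on these libraries where they do the work, as an engineer would, in place of code of your own. Each camera call takes 0.05 s, during which the arm holds its last target. There are 200 camera calls.

TASK

Set up the panel jig for the next drawer front: pull the red spring-plunger knob, move the blue stop one notch along to the notch with the green tag, and let the pin snap fully home there. Then push the blue drawer front along the bed until it touches the stop's face, and last press the red pad of the hold-down lever down until its detent holds it. Leave the other things on the bench as they are, and do not lift the drawer front out of the bed.

Things in the scene. Friction and masses are not known exactly. Their poses are not given: they have to be found in the camera images.
- jig: Fixed jig: grey base plate, x -132 to 130, y -280 to 125, 12 thick, with a notched rail and a panel bed. Origin on the table surface; z up, y along the rail (left seen from the robot), x away from the robot. All offsets in these texts are in this frame, in mm.
- rail_mid (a point): Mouth of the rail's middle notch, at its top: jig (-88, 0, 50). Aluminium rail x -88 to -50, y -125 to 125, top z 50. Five upright notches, open at the top and on the near face, 12 wide, 14 deep, at y = -80, -40, 0, 40, 80.
- bed (a point): Point on the panel bed's surface, jig (0, -120, 12). The bed lies between the rail with its lower right-hand extension (x -50, top z 30) and the far fence (x 52 to 62, top z 30); it is open at its right-hand (-y) end.
- stop (a joint): Position (m) of the blue sliding stop along the jig's +y; starts at 0, pin in the middle notch; travel +-0.085, friction 1.5 N with the pin out. Block x -128 to -92, 52 wide in y, top z 62. An arm over the rail (top z 63) carries an upright jaw plate across the bed (x -46 to 46, z 15 to 63, 16 thick in y).
- plunger (a joint): How far (m) the plunger is pulled towards jig -x: 0 = pin fully home in a notch, 0.010 = nose just clear of the rail (it rides there on the rail's face between notches), 0.016 = end of travel. Spring 6 N at 0 to 11 N at the end; it drives the pin back (+x) when let go. The 10 mm pin has a round nose and centres itself in a notch from about 2 mm off.
- knob (a point): Centre of the red round pull knob on the stop's near side: disc 40 diameter, 14 thick, axis level along jig x; at jig (-169, stop, 40), moving to -x as pulled. Between the knob's back and the block 34 mm of bare neck, 12 diameter, is free: fingers lowered astride the neck can hook behind the knob. It overhangs bare table. It moves with stop and plunger.
- stop_pin (a point): Nose centre of the pin when home, on the sliding stop at jig (-83, stop, 40): its y tells which notch the stop stands at. It does not move with the plunger.
- stop_face (a point): Centre of the stop's working face, which looks to jig -y, at jig (0, stop + 12, 21), axes as the jig's.
- green_tag: Flat green tag 22 x 20 x 2 mm on top of the rail right behind the wanted notch, at jig (-62, +40 or -40, 50); a yellow tag marks the other of these two.
- panel: Loose blue drawer front, 98 (x) x 150 (y) x 18 mm, about 0.25 kg, lying in the bed (2 mm play on each side in x), to the right (-y) of the stop; its top is at z 30. Origin at the centre of its underside, axes along the jig's.
- panel_edge (a point): Centre of the panel's left (+y) end, which must touch the stop's face; 9 mm above the panel's underside, axes as the panel's.
- hold_lever (a joint): Angle (rad) of the sprung hold-down lever: 0 = raised, grows as its pad is pressed down; past about 0.60 a roller detent snaps it on and holds it at about 0.66 (nearly level); end stop 0.74. Hinge along y at jig (100, -60, 62), beyond the bed; the arm points to -x over the bed and ends in a red pad. About 8 to 10 N at the pad pass the detent; short of it the lever springs back.
- lever_pad (a point): Centre of the top of the lever's red 30 x 30 mm pad, 72 from the hinge along the arm: raised at about jig (40, -60, 114), held down at (28, -60, 72), at the end stop 2 to 5 lower. Press it downwards from above; it leaves a gap of a few millimetres over the panel.
- pull_a: Bystander: loose small blue drawer pull, 16 x 48 x 24 mm, lying on the jig's base plate at its far left corner (about jig (90, 70)); origin under its centre.
- pull_b: Bystander: loose small blue drawer pull, 16 x 48 x 24 mm, on the table at the left; origin under its centre.
- driver: Bystander: screwdriver lying on the table at the right.
- cap_cup: Bystander: white plastic cup, 70 mm wide, 60 mm high, at the left; origin under its centre.
- touchup: Bystander: small blue bottle, 40 mm wide, 90 mm high, at the left; origin under its centre.
- gauge_block: Bystander: steel block 50 x 30 x 25 mm at the right; origin under its centre.

How it is judged (in metres and radians):
On the way, in this order (a step that is already met when the one before it is completed fails the run):
1. the stop stands at the green-tagged notch with its pin fully home (y of stop_pin in the frame of green_tag between -0.004 and 0.004 m and value of joint plunger below 0.002 m), for 0.2 s.
2. the drawer front touches the stop's face (all of step 1 and y of panel_edge in the frame of stop_face above -0.003 m and z of panel_edge in the frame of jig below 0.026 m), for 0.1 s.
3. the hold-down lever is down in its detent (all of step 2 and value of joint hold_lever above 0.62 rad), for 0.1 s.
At the end, for the whole second after the job is handed in: The stop's pin is within 4 mm of the green tag's notch centre and home (plunger under 2 mm), the drawer front lies flat in the bed, at rest, with its end within 3 mm of the stop's face, and the lever stays down (over 0.62 rad) by itself (all of step 3 and linear speed of panel below 0.01 m/s); the robot touches nothing.
It fails at once if a bystander is pushed more than 30 mm from its place (distance of any of pull_a, pull_b, driver, cap_cup, touchup, gauge_block from where it was at the start of the episode above 0.03 m).
It fails at once if the drawer front is lifted more than 20 mm off the bed (z of panel in the frame of jig above 0.032 m).
It also fails if it takes over 61 s, if anything falls off the work surface, if the arm or the gripper's body presses on something with over 40 N, if the wrist force passes 120 N, or if a joint passes its speed limit or range.

## Working session

There is one attempt and no reset: what is moved stays moved. The work goes in short steps, each a Python script; the robot and the scene stay as the last script left them, time stands still between calls to the robot, and variables do not carry over. Pictures are saved under pics/ and viewed, at most 10 in all, crops included, and the job is handed in when it is done.

```bash
ls; mkdir -p pics; cat > h.py <<'E'
import numpy as np, cv2
from station import robot
def grab(n):
    im,d=robot.grab_frame(n); return im,d
def unproj(n,px,d):
    c=robot.calibration(n); K=np.array(c['mtx']); u,v=px
    E=np.linalg.inv(np.array(c['extrinsics']))
    p=np.array([(u-K[0,2])/K[0,0]*d,-(v-K[1,2])/K[1,1]*d,-d,1]); return (E@p)[:3]
def depth_at(D,px,r=2):
    u,v=int(round(px[0])),int(round(px[1])); a=D[max(v-r,0):v+r+1,max(u-r,0):u+r+1]; a=a[a>0]
    return np.median(a) if a.size else 0
def ray_z(n,px,z):
    a=unproj(n,px,0.0);b=unproj(n,px,1.0); t=(z-a[2])/(b[2]-a[2]); return a+t*(b-a)
def save(im,f): cv2.imwrite('pics/'+f,im[:,:,::-1])
E
python3 - <<'E'
from h import *
np.set_printoptions(precision=4,suppress=True)
print(robot.calibration('top'))
ims=[]
for n in('top','side'):
    im,D=grab(n); save(im,n+'0.png'); np.save(n+'D.npy',D)
    for q in('rail_mid','bed','knob','stop_pin','stop_face','green_tag','panel','panel_edge','lever_pad','jig'):
        for r in robot.tip_of(q,n)[:2]:
            d=depth_at(D,r['point']); print(n,q,round(r['p'],2),np.round(r['point'],1),unproj(n,r['point'],d))
E
```

```text
pics
station.py
{'mtx': array([[436.4614,   0.    , 247.483 ],
       [  0.    , 436.4614, 193.8073],
       [  0.    ,   0.    ,   1.    ]]), 'extrinsics': array([[-0.0769, -0.997 ,  0.0042,  0.0134],
       [ 0.976 , -0.0744,  0.2046, -0.5579],
       [-0.2037,  0.0198,  0.9788, -1.1003],
       [ 0.    ,  0.    ,  0.    ,  1.    ]])}
top rail_mid 0.62 [191.8 200.5] [0.5498 0.1185 0.0607]
top knob 0.56 [370.9 244.2] [ 0.4036 -0.3544  0.0024]
top knob 0.5 [193.5 230.7] [0.4712 0.1195 0.0491]
top stop_pin 0.85 [190.  197.4] [0.562  0.1247 0.0443]
top stop_face 0.79 [189.2 171.7] [0.6413 0.1267 0.0143]
top green_tag 0.44 [181.1 190.1] [0.5801 0.1454 0.0605]
top panel 0.93 [241.5 167.3] [ 0.6386 -0.0192  0.0301]
top panel_edge 0.65 [216.5 171.2] [0.6333 0.0502 0.0279]
top lever_pad 0.53 [211.  143.4] [0.6838 0.0553 0.1185]
top jig 0.57 [195.4 171.7] [0.6408 0.1098 0.0113]
side rail_mid 0.64 [248.9 238.2] [0.567  0.1098 0.0496]
side bed 0.62 [236.3 227. ] [0.6243 0.0341 0.0305]
side bed 0.36 [237.1 248.1] [0.5838 0.1649 0.0524]
side knob 0.72 [282.8 244.7] [0.4717 0.1285 0.0556]
side stop_pin 0.69 [251.1 241. ] [0.5527 0.1409 0.0631]
side stop_face 0.6 [223.2 246.8] [0.6276 0.1465 0.0374]
side stop_face 0.25 [327.3 183.3] [ 0.4028 -0.3561  0.0046]
side green_tag 0.58 [236.3 249.9] [0.5842 0.1712 0.0511]
side panel 0.64 [237.6 224.6] [0.6231 0.0244 0.0328]
side panel 0.28 [210.5 198.7] [ 0.7674 -0.1524  0.0068]
side panel_edge 0.35 [234.8 223. ] [0.6345 0.0144 0.0307]
side lever_pad 0.76 [209.3 200.6] [ 0.7628 -0.1282  0.0131]
side jig 0.68 [221.4 249.3] [0.6334 0.1453 0.0277]
```

```bash
python3 - <<'E'
import cv2
a=cv2.imread('pics/top0.png'); cv2.imwrite('pics/top0c.png',cv2.resize(a[60:320,80:430],None,fx=2.28,fy=2.28,interpolation=2))
E
```

```text
(no output)
```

View pics/top0c.png

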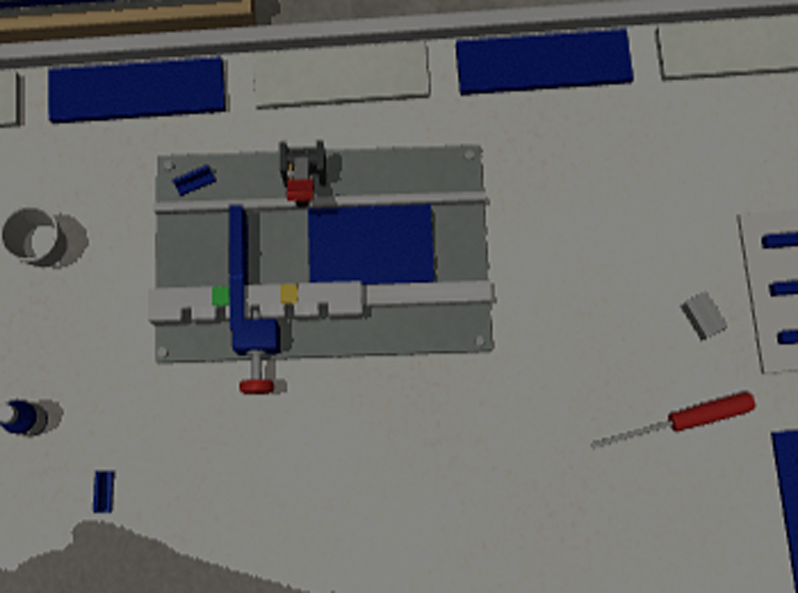

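View pics/side0.png

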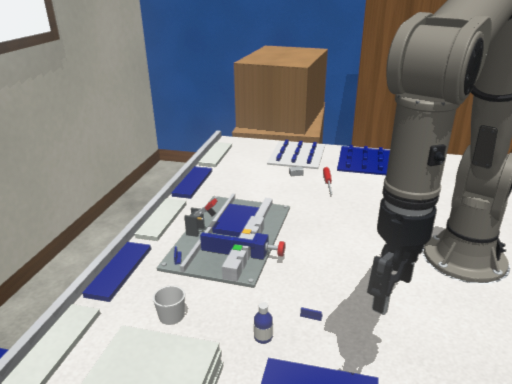

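The top crop shows the jig: green tag at crop (220,296), to the left (+y) of the stop, yellow at (289,293), knob (257,387), panel (371,244), and the red pad (300,190). The side view agrees. Next I'll fit the jig pose from the plate corners, tags and panel.

```bash
python3 - <<'E'
from h import *
np.set_printoptions(precision=4,suppress=True)
im=cv2.imread('pics/top0.png'); hsv=cv2.cvtColor(im,cv2.COLOR_BGR2HSV)
roi=np.zeros(im.shape[:2],bool); roi[115:240,140:300]=1
def blobs(h0,h1,s=130):
    m=((hsv[...,0]>=h0)&(hsv[...,0]<=h1)&(hsv[...,1]>s)&(hsv[...,2]>60)&roi).astype('uint8')
    n,l,st,c=cv2.connectedComponentsWithStats(m); return [(st[i],c[i],l==i) for i in range(1,n) if st[i,4]>12]
g=blobs(45,75)[0]; y=max(blobs(20,35),key=lambda b:b[0][4])
G=ray_z('top',g[1],.051)[:2];Y=ray_z('top',y[1],.051)[:2]
cor=[((157,157),(130,125)),((481,147),(130,-280)),((491,350),(-132,-280)),((157,362),(-132,125))]
src=[];dst=[]
for c,j in cor:
    src.append(j); dst.append(ray_z('top',(c[0]/2.28+80-.3,c[1]/2.28+60-.3),.012)[:2])
for _ in range(3): src+= [(-62,40),(-62,-40)]; dst+=[G,Y]
src=np.array(src)/1e3;dst=np.array(dst)
a=src.mean(0);b=dst.mean(0);H=(src-a).T@(dst-b); th=np.arctan2(H[0,1]-H[1,0],H[0,0]+H[1,1])
R=np.array([[np.cos(th),-np.sin(th)],[np.sin(th),np.cos(th)]]); t=b-R@a
print('th',np.degrees(th),'t',t); print('res mm',((src@R.T+t)-dst)*1e3)
print('G,Y',G,Y,'tag yaw',np.degrees(np.arctan2(*(-(G-Y)[0:1],(G-Y)[1:2]))))
inv=lambda p:(np.array(p)[:2]-t)@R*1e3
D=np.load('topD.npy')
for b in blobs(0,8)+blobs(172,180):
    d=np.median(D[b[2]]); p=unproj('top',b[1],d); print('red',b[0],p,'jig',inv(p))
m=cv2.inRange(hsv,(105,120,40),(130,255,255)); 
n,l,st,c=cv2.connectedComponentsWithStats(m)
for i in range(1,n):
    if st[i,4]>150 and 140<c[i,0]<300 and 100<c[i,1]<240:
        r=cv2.minAreaRect(np.argwhere(l==i)[:,::-1].astype('float32')); 
        print('blue',st[i],[inv(ray_z('top',q,.03)).round(1) for q in cv2.boxPoints(r)])
np.savez('jig.npz',R=R,t=t,th=th)
E
```

```text
th -2.4357729139311304 t [0.6447 0.1168]
res mm [[ 2.5552  0.234 ]
 [ 2.6944  0.38  ]
 [-1.8764 -1.5171]
 [-0.6658  3.4318]
 [-0.1914 -0.2067]
 [-0.7111 -0.6362]
 [-0.1914 -0.2067]
 [-0.7111 -0.6362]
 [-0.1914 -0.2067]
 [-0.7111 -0.6362]]
G,Y [0.5847 0.1596] [0.5818 0.0801] tag yaw [-2.075]
red [206 138  11  10 100] [0.6851 0.0551 0.1183] jig [ 42.9282 -59.8943]
red [185 226  14   6  66] [0.4756 0.1238 0.0554] jig [-169.2944   -0.2336]
blue [ 215  149   56   36 1813] [array([ 49.1, -62.6]), array([  50.7, -213.2]), array([ -47.2, -212.8]), array([-48.5, -64.7])]
blue [180 150  21  64 542] [array([54.9, 32.9]), array([ 54.3, -19.9]), array([-123.5,  -21.1]), array([-122.7,   30.2])]
```

```bash
cat >> h.py <<'E'
from scipy.spatial.transform import Rotation as Ro
J=np.load('jig.npz'); TH=float(np.degrees(J['th']))
def W(x,y,z): 
    p=J['R']@(np.array([x,y])/1e3)+J['t']; return [float(p[0]),float(p[1]),z/1e3]
def jig(p): return np.append((np.array(p[:2])-J['t'])@J['R'],p[2])*1e3
def orient(tilt=0,spin=0):  # tilt: fingers lean toward jig +y; spin about tool z
    return (Ro.from_euler('z',TH,degrees=True)*Ro.from_euler('x',180+tilt,degrees=True)*Ro.from_euler('z',spin,degrees=True)).as_euler('xyz',degrees=True).tolist()
def st(s=''):
    q=robot.sense(); print(s,'t',round(q['time_s'],2),'jig',jig(q['tool_pos']).round(1),'F',np.round(q['contact_force'],1),'gap',round(q['finger_gap'],3))
E
python3 - <<'E'
from h import *
print(robot.calibration('wrist')['T_tool_cam'],robot.sense()['eef_rot'],orient())
print(robot.inverse_kinematics(W(-145,0,24),orient()),robot.inverse_kinematics(W(-160,40,24),orient()))
for s in(90,-90):
    print(robot.inverse_kinematics(W(0,-226,18.5),orient(20,s)),robot.inverse_kinematics(W(0,-108,18.5),orient(20,s)))
robot.move_to(W(-145,0,130),orient()); robot.gripper_to(.45,20); st('above')
im,D=grab('wrist'); save(im,'w1.png')
E
```

```text
[[ 3.91720583e-04  9.52163692e-01  3.05588205e-01  7.92478942e-02]
 [ 9.99999792e-01 -2.16110792e-04 -6.08490935e-04 -8.70565087e-04]
 [-5.13342066e-04  3.05588380e-01 -9.52163578e-01 -1.42765827e-01]
 [ 0.00000000e+00  0.00000000e+00  0.00000000e+00  1.00000000e+00]] [1.79999757e+02 9.69398724e-04 1.55034153e+02] [180.0, 0.0, -2.4357729139311415]
[-40.73515375  29.17370235  32.94306021 107.81883583 -20.5776384
  48.95535406 -89.82128001] [-45.41411861  28.9923845   32.76517217 108.03722145 -20.39587405
  48.82363061 -94.71762882]
[ -14.97171998   59.80645207   64.1681702    82.18972393  -66.92198759
   88.3032001  -125.89287636] [ -27.01934342   57.61097645   64.18630609   87.2715813   -68.38888996
   84.29928679 -133.11186712]
[ -7.04540836  50.71603135  45.05996542  81.84797304 -52.9150953
  77.35226856  47.40758467] [-13.58068292  45.15661709  35.97284765  86.71535315 -48.43316083
  68.58166993  36.48443928]
above t 3.35 jig [-1.45e+02  1.00e-01  1.30e+02] F [-0.2  0.1  0.2] gap 0.447
```

View pics/w1.png

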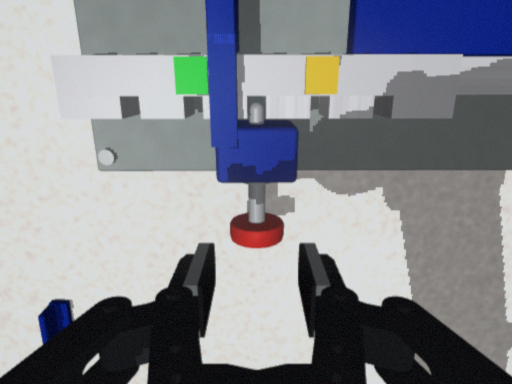

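The wrist picture shows the neck at column 257, midway between the fingers (215 and 299), with the knob at (257,229). I'll lower the fingers astride the neck.

```bash
python3 - <<'E'
from h import *
hit=robot.line_to(W(-145,0,24),velocity=.1,f_stop=6); st('down %s'%hit)
if not hit:
    c=robot.line_to(W(-156,0,24),velocity=.02,f_stop=2.5); st('knob back %s'%c)
    robot.gripper_to(0.05,20); st('grip')
E
```

```text
down False t 4.61 jig [-144.3    0.2   24.6] F [-0.5  0.2 -0.5] gap 0.448
knob back True t 5.03 jig [-1.51e+02  1.00e-01  2.43e+01] F [ 1.4  0.4 -0. ] gap 0.448
grip t 5.38 jig [-150.9   -0.5   23.9] F [ 3.3 -0.9  2.8] gap 0.132
```

```bash
python3 - <<'E'
from h import *
robot.line_to(W(-164.5,0,24),velocity=.04); st('pulled')
robot.line_to(W(-164.5,40,24),velocity=.05); st('moved')
im,D=grab('wrist'); save(im,'w2.png')
E
```

```text
pulled t 5.84 jig [-161.2   -0.5   24.2] F [ 9.5 -0.8 -6. ] gap 0.128
moved t 6.79 jig [-161.1   40.1   24.2] F [ 9.9 -0.3 -6.5] gap 0.135
```

View pics/w2.png

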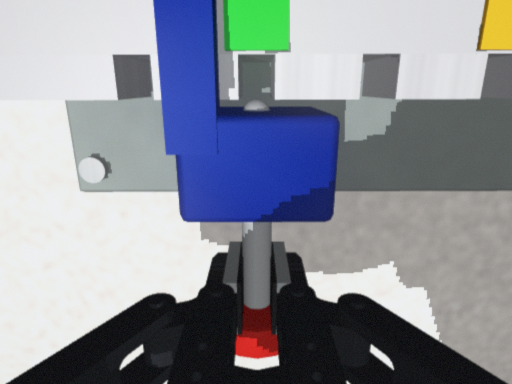

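The pin nose at (257,107) is lined up with the notch below the green tag (columns 239–274), so I can ease it in and release.

```bash
python3 - <<'E'
from h import *
robot.line_to(W(-155,40,24),velocity=.04); st('in notch')
robot.gripper_to(.45,20); robot.pause(.2); st('released')
robot.line_to(W(-146,40,24),velocity=.05); st('clear of knob')
robot.line_to(W(-146,40,140),velocity=.2); robot.pause(.1)
im,D=grab('wrist'); save(im,'w3.png')
E
```

```text
in notch t 7.23 jig [-152.7   40.2   24.1] F [ 7.1 -0.1 -3.6] gap 0.132
released t 7.81 jig [-152.7   42.5   24.5] F [ 6.3  3.6 -2.3] gap 0.449
clear of knob t 8.14 jig [-147.5   39.4   23.2] F [-0.3 -0.   0.3] gap 0.453
```

View pics/w3.png

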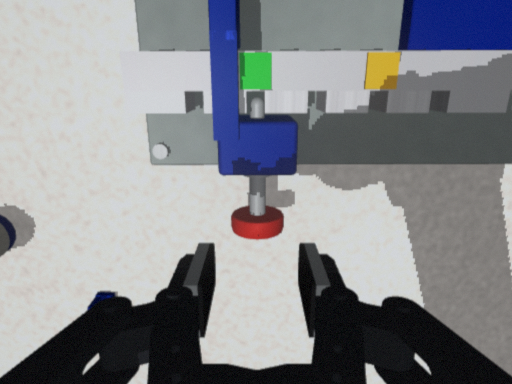

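The pin shows home in the green notch: the knob-to-block distance is the same as at the start, with the pin at (257,100). Next is pushing the panel.

```bash
python3 - <<'E'
from h import *
o=orient(20,90)
robot.line_to(W(-146,40,220),velocity=.25); robot.gripper_to(0)
robot.move_to(W(0,-242,200),o); st('above')
h=robot.line_to(W(0,-242,19.5),velocity=.1,f_stop=6); st('down %s'%h)
if not h:
    c=robot.line_to(W(0,-103,19.5),velocity=.04,f_stop=7); st('push %s'%c)
    im,D=grab('top'); save(cv2.resize(im[100:250,130:330],None,fx=3.5,fy=3.5),'t4.png')
E
```

```text
above t 11.18 jig [   0.5 -239.3  200.4] F [0.2 1.9 0.5] gap -0.003
down False t 13.13 jig [   0.4 -242.2   20.2] F [ 0.7 -0.2  0.1] gap -0.003
push False t 16.76 jig [   0.4 -105.5   19.5] F [ 0.8 -4.3  0.4] gap -0.003
```

View pics/t4.png

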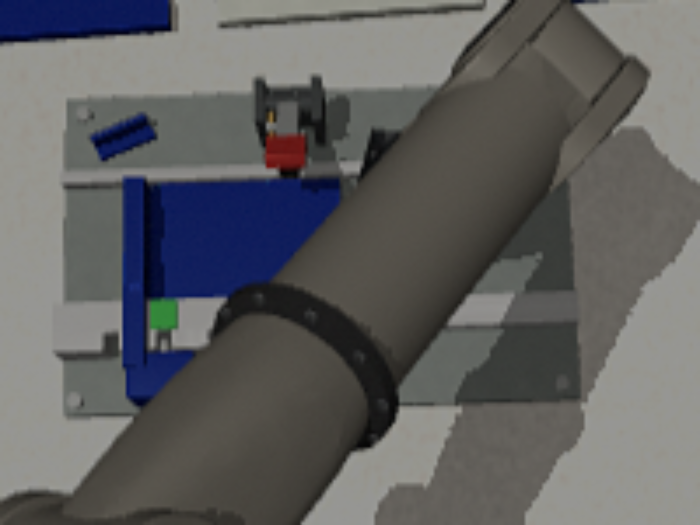

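The panel is at or nearly at the jaw (column 148). I'll press a few millimetres further to confirm contact.

```bash
python3 - <<'E'
from h import *
st('now')
c=robot.line_to(W(0,-92,19.5),velocity=.02,f_stop=8); st('push %s'%c); robot.pause(.2); st('hold')
robot.line_to(W(0,-150,22),velocity=.1); st('back')
robot.line_to(W(0,-170,180),velocity=.25)
robot.move_to(W(-60,-150,220),orient(0,90)); robot.pause(.1)
im,D=grab('top'); save(cv2.resize(im[100:250,130:330],None,fx=3.5,fy=3.5),'t5.png')
E
```

```text
now t 16.81 jig [   0.4 -105.5   19.5] F [ 0.5 -5.7  0.1] gap -0.004
push True t 17.19 jig [   0.5 -105.7   19.1] F [ 0.1 -1.1 -0.3] gap 0.001
hold t 17.39 jig [  -0.  -105.9   18.3] F [0.5 0.2 0.6] gap 0.0
back t 17.98 jig [   0.  -150.4   22. ] F [-0.4  0.5  0.3] gap 0.001
```

View pics/t5.png

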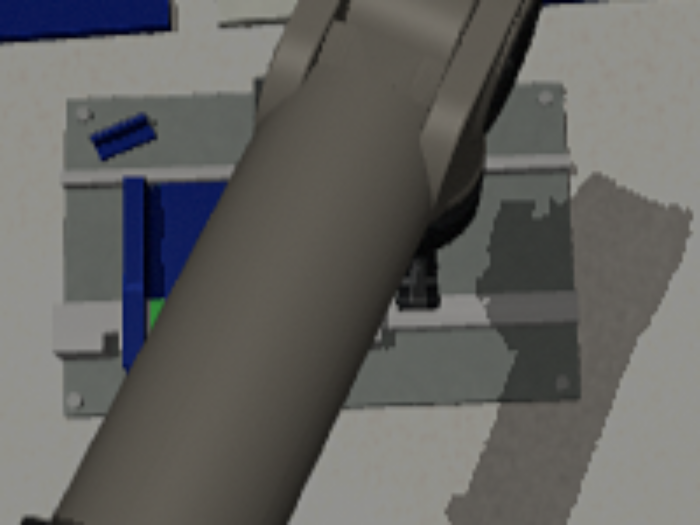

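Contact force rose with no further travel, so the panel was touching. I'll check the gap with the wrist camera from above.

```bash
python3 - <<'E'
from h import *
robot.move_to(W(-110,30,170),orient()); robot.pause(.2); st()
im,D=grab('wrist'); save(im,'w6.png')
E
```

```text
t 20.64 jig [-109.3   28.3  170.2] F [-0.6 -1.1  0.5] gap 0.001
```

View pics/w6.png

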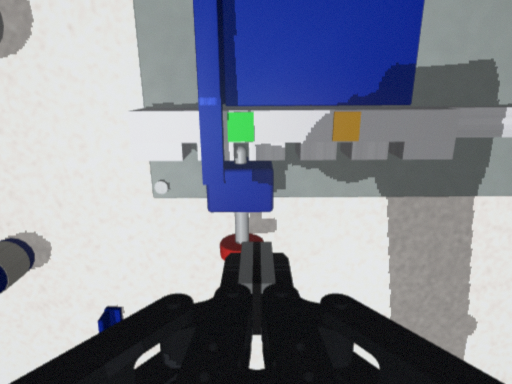

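There's no gap between the panel and the jaw at column 221, and the pin sits behind the green tag. Last is the lever.

```bash
python3 - <<'E'
from h import *
robot.move_to(W(36,-60,170),orient()); robot.pause(.2); st('above')
robot.line_to(W(36,-60,122),velocity=.1,f_stop=8); st('near')
c=robot.line_to(W(29,-60,66),velocity=.05,f_stop=28); st('pressed %s'%c)
robot.pause(.2); st('hold')
robot.line_to(W(29,-60,150),velocity=.15); robot.move_to(W(-110,-60,200),orient()); robot.pause(.2)
im,D=grab('wrist'); save(im,'w7.png'); q=robot.sense()
R=Ro.from_euler('xyz',q['eef_rot'],degrees=True).as_matrix(); c=robot.calibration('wrist');K=c['mtx'];T=c['T_tool_cam']
hsv=cv2.cvtColor(im,cv2.COLOR_RGB2HSV); m=((hsv[...,0]<8)|(hsv[...,0]>172))&(hsv[...,1]>130)&(hsv[...,2]>60); m[200:]=0
v,u=np.argwhere(m).mean(0); d=np.median(D[m]); p=T@[(u-K[0,2])/K[0,0]*d,-(v-K[1,2])/K[1,1]*d,-d,1]
print('pad',u,v,jig(R@p[:3]+q['tool_pos'])); st()
E
```

```text
above t 21.62 jig [ 35.3 -57.5 170.4] F [-0.3 -0.2  0.1] gap -0.001
near t 22.25 jig [ 36.5 -59.7 122.5] F [ 0.7 -0.3  0.6] gap -0.0
pressed False t 23.52 jig [ 29.  -60.   66.6] F [-2.3  0.6  6. ] gap -0.002
hold t 23.73 jig [ 28.9 -60.   66.6] F [-2.1  0.8  5.4] gap -0.0
pad 255.42265529841657 9.341047503045067 [ 17.60308233 -60.04273328  71.94332436]
 t 25.32 jig [-109.3  -60.2  199.4] F [-0.5 -0.1 -0.3] gap -0.0
```

View pics/w7.png

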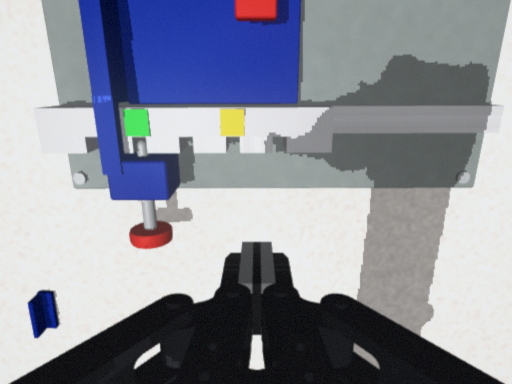

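The red pad (256,9) stays down at z = 72, which is the held height. The panel is still against the jaw and the pin is at the green tag, so I'm handing in.

```bash
python3 -c "
from h import *
print(robot.close_job())"
```

```text
the job is handed in; nothing more can be done
None
```

I handed the job in after about 25 s of robot time, with no verdict returned; the last pictures show the pin home at the green-tagged notch, the drawer front against the stop's face and the lever held down at its detent height.

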